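# Plug the spare card into the test rack

### The arm

A 6-joint arm with a two-finger parallel gripper is mounted at the origin on a cart in front of the work surface, level with it; the furniture and walls round the work are solid. World frame = base frame: x ahead of the robot, y to its left, z up, the work surface at z = 0. Lengths are in m, angles in degrees, forces in N, time in s.
With the tool pointing down it reaches from about 0.325 to 0.85 m from the base axis. Payload 15.5 kg.
Tool frame: the origin (TCP) lies midway between the tips of the shut fingers; the grasp point (between the pads) lies 19 mm behind it; z points along the fingers, y is the line along which they close (so a half turn about z gives the same grasp; the last joint's range is limited). The gripper opens to 91 mm and grips with 3 to 60 N. Pads are 32 mm wide; open, the fingers measure 118 mm over their backs; the gripper's body (76 mm by 178 mm) begins 60 mm behind the grasp point.
Start: joints at [-68.841, 28.281, 77.091, -0, 74.628, -5.472], TCP at [0.28, -0.559, 0.214] pointing down, gripper open.
Joint ranges: [-166.48, 166.48], [-47.26, 123.95], [12.59, 153.08], [-70.14, 250.14], [6.76, 159.57], [-176.63, 176.63]. Speed limits (degrees/s): [108.29, 108.29, 147.25, 172.46, 172.46, 172.46].

### API

Orientations are given as a 3x3 rotation matrix whose columns are the frame's x, y, z axes.
In Python, from bench import ctrl gives the robot as it stands. The module is installed in compiled form; this text tells all that it offers. Calls block until the motion is done:
- ctrl.goto(position, orientation): joint-space move of the TCP to a pose.
- ctrl.move_l(position, vel=0.15, ori=None, contact_N=None): straight line of the TCP; ori=None keeps the orientation; vel is the mean speed in m/s. With contact_N (N) it stops when the force on the tool has changed by that much, and returns True; else False.
- ctrl.movej(angles): joint-space move.
- ctrl.command_gripper(opening): opening from 0.0 (shut) to 1.0 (fully open); the grip force is fixed at half the most; returns when the fingers have stopped.
- ctrl.sleep(seconds).
- ctrl.ik(position, orientation): joint angles nearest the present ones, or None.
- ctrl.read_camera(name): name is "side" or "top" or "wrist"; returns the picture (384x512x3 uint8, blue, green, red); there is no depth.
- ctrl.camera_params(name): a dict with "fx", "fy", "cx", "cy" (pixels), "pose" (4x4, takes a point from camera to world coordinates); the wrist camera has in their place "T_tool_cam" (4x4, takes a point from camera to tool coordinates, whose origin is the TCP and whose axes are the flange's). Camera axes: x right, y up, looking along -z (the intrinsics and any distortion apply to the point x, -y, -z); pixel columns grow to the right and rows downward; lengths in m; the calibration is good to about 2 mm. The wrist camera is an equidistant fisheye: a pixel r from the principal point sees the ray r / f radians off the axis. A picture is of the moment at which its call begins: read the wrist's pose just before it. camera_params takes no time and is no camera call.
A pose or a line that the arm cannot do raises ctrl.MotionError and nothing moves.
- ctrl.sign_off(): hands the job in; it is judged then, once.
Readings, each from a call of its own:
- ctrl.current_t(): time.
- ctrl.current_q(): joint angles.
- ctrl.current_dq(): joint speeds.
- ctrl.current_effort(): joint torques, N m.
- ctrl.current_tool_pos(): TCP position.
- ctrl.current_eef_rot(): TCP orientation.
- ctrl.current_contact_force(): force on the tool from outside, world axes, zero at the start.
- ctrl.current_wrist_torque(): the same for the moment, N m.
- ctrl.current_grip_width(): opening from 0.0 (shut) to 1.0 (fully open).
- ctrl.current_grasp_force(): force on a finger pad.
Only numpy, scipy, OpenCV 4.12 (cv2) and the standard library are available. Lean on these libraries where they do the work, as an engineer would, in place of code of your own. Each camera call takes 0.05 s, during which the arm holds its last target. There are 200 camera calls.

### The job

Take the spare plug-in card out of the slanted holder and slide it down edgewise into the guides of the one empty slot of the test rack, board side facing the same way as its neighbours. Press it fully home so that both ejector latches swing up and hook over its shoulders, then let go. Guide it all the way down without dropping or ramming it, and leave the tools and small things round about where they lie.

Things in the scene. Friction and masses are not known exactly. Their poses are not given: they have to be found in the camera images.
- spare: Spare plug-in card, 0.16 kg: aluminium plate 124 x 3.2 x 70 mm (x, y, z), green circuit board with parts on its -y face (x -50 to 50, out to y -12, up to z 68 mm), grey finger grip in the middle of its top edge. Origin: middle of the plate's lower edge; z up the plate. Starts in the holder, its top leaning 0.30 rad to the holder's -y.
- spare_grip (a point): Point in the middle of the card's finger grip, 89 mm above its lower edge. The grip is 60 x 10 x 28 mm (x, y, z; z 69 to 97 mm above the lower edge) and is pinched across its 10 mm.
- spare_front (a point): Lower corner of the card's plate at its -x end, 62 mm from the middle: plugged in, it is at the front (-x end) of the slot.
- rest: Fixed black slanted holder, 136 x 66 mm, about 70 mm high: combs at both ends (51 to 63 mm from the middle in x) with three grooves 4.8 mm wide and about 50 mm deep, leaning 0.30 rad to -y. The card stands in the middle one; it comes out along the groove, that is, along its own z. Origin: on the bench under the middle groove; x along the grooves.
- rack: Fixed test rack, 164 x 225 x 66 mm; four slots along x, side by side at y -78, -26, 26 and 78 mm. Three hold cards like the spare one, plugged in and latched, board side to -y, their grips up to 127 mm above the bench. Origin: on the bench under its middle. To its right and behind stand two board racks 0.33 m high.
- receptacle: Steel base strip of the empty slot, 176 x 46 x 6 mm, at any one of the four places; origin: middle of its underside, 16 mm above the bench; x along the slot, z up. The black guide set on it is clamped by hand, firmly, anywhere within 8 mm to either side (y) of this origin: exactly where is not reported and must be felt or seen.
- slot_mouth (a point): Point over the base strip's middle, 70 mm above its origin, level with the flat tops of the two guide posts (52 to 68 mm from the middle in x, 32 mm wide in y). Each post has an upright slot 4.8 mm wide, flared to 8 mm over its top 8 mm; 3 mm play in x at each end. A card lowered beside the slot lands on the post tops; over the slot it goes on down.
- slot_home (a point): Point over the base strip's middle, 14 mm above its origin: height of the card's lower edge when fully home (56 mm below the mouth). About 7 mm higher the card meets the toes of the latches; pushing it down from there takes about 10 to 20 N and swings both latches up.
- latch_front (a joint): Grey ejector latch at the -x end of the empty slot, pivoting on a pin 73 mm from the middle, lever 90 mm long. 0 to 0.05 rad: leaned outwards, open, as found; 0.45 rad: upright, its hook over the card's shoulder. The card's lower edge pushes down its toe and so swings it up; it stays where it is left.
- latch_back (a joint): The same latch at the +x end of the empty slot; same values.
- tape_roll: Roll of masking tape on the bench, 58 x 44 x 50 mm, origin under its middle; a bystander.
- screwdriver_1: Small screwdriver with a red handle lying on the bench, 159 mm long, 13 mm thick; a bystander.
- tip_pot: Small white round pot with lid, 44 mm across, 26 mm high, origin under its middle; a bystander.
- tweezers_2: Black tweezers lying on the bench, 122 mm long; a bystander.
- spudger: Blue plastic prying stick lying on the bench, 117 mm long; a bystander.

How it is judged (in metres and radians):
At the end, for the whole second after the job is handed in: The card stands upright in the empty slot's guides, board side to the rack's -y like its neighbours, its lower edge within 2 mm of home; both latches are swung up (past 0.37 rad); the card is at rest and released (value of joint each of latch_front, latch_back above 0.37 rad and x of spare in the frame of receptacle between -0.005 and 0.005 m and y of spare in the frame of receptacle between -0.011 and 0.011 m and z of spare in the frame of receptacle between 0.0115 and 0.016 m and x of spare_front in the frame of receptacle below -0.05 m and angle between spare's own z axis and vertical below 0.06 rad and angle between the x axis of spare and the x axis of receptacle, either way round below 0.06 rad and linear speed of spare below 0.01 m/s); the robot touches nothing.
It fails at once if the card is rammed: more than 80 N between it and the slot (contact force between spare and receptacle above 80 N).
It fails at once if a tool or small thing on the bench is shifted by more than 30 mm (distance of any of tape_roll, screwdriver_1, tip_pot, tweezers_2, spudger from where it was at the start of the episode above 0.03 m).
It fails at once if the card is dropped down its guides (moves in them faster than 0.4 m/s) (z of spare in the frame of receptacle between 0.01 and 0.066 m and x of spare in the frame of receptacle between -0.01 and 0.01 m and y of spare in the frame of receptacle between -0.015 and 0.015 m and linear speed of spare above 0.4 m/s).
It also fails if it takes over 58 s, if anything falls off the work surface, if the arm or the gripper's body presses on something with over 40 N, if the wrist force passes 120 N, or if a joint passes its speed limit or range.

## Working session

There is one attempt and no reset: what is moved stays moved. The work goes in short steps, each a Python script; the robot and the scene stay as the last script left them, time stands still between calls to the robot, and variables do not carry over. Pictures are saved under pics/ and viewed, at most 10 in all, crops included, and the job is handed in when it is done.

```bash
mkdir -p pics; python3 - <<'E'
from bench import ctrl
import cv2,numpy as np
np.set_printoptions(precision=4,suppress=True)
for n in ["side","top","wrist"]:
    im=ctrl.read_camera(n); cv2.imwrite(f"pics/{n}0.png",im); print(n,ctrl.camera_params(n))
print(ctrl.current_eef_rot(),ctrl.current_t())
a=[cv2.imread(f"pics/{n}0.png") for n in ["side","top"]]
E
```

```text
side {'fx': 476.17106113367095, 'fy': 476.17106113367095, 'cx': 267.5743453033759, 'cy': 195.8967320775385, 'pose': array([[ 0.7987,  0.2224, -0.5591, -0.1919],
       [-0.6015,  0.2678, -0.7527, -0.7228],
       [-0.0177,  0.9374,  0.3477,  0.5218],
       [ 0.    ,  0.    ,  0.    ,  1.    ]])}
top {'fx': 393.9720488147877, 'fy': 393.9720488147877, 'cx': 258.1347403086258, 'cy': 192.08538487542074, 'pose': array([[-0.0067,  0.9837, -0.1797,  0.295 ],
       [-0.9998, -0.0095, -0.015 ,  0.2222],
       [-0.0165,  0.1796,  0.9836,  1.1503],
       [ 0.    ,  0.    ,  0.    ,  1.    ]])}
wrist {'fx': 297.3186396354542, 'fy': 297.3186396354542, 'cx': 255.0121760445966, 'cy': 191.7102393155444, 'T_tool_cam': array([[-0.0007,  0.9562,  0.2928,  0.0833],
       [ 1.    ,  0.0006,  0.0004, -0.0001],
       [ 0.0002,  0.2928, -0.9562, -0.1698],
       [ 0.    ,  0.    ,  0.    ,  1.    ]])}
[[ 0.8939  0.4483 -0.0003]
 [ 0.4483 -0.8939  0.0008]
 [ 0.0001 -0.0009 -1.    ]] 0.15
```

View pics/top0.png

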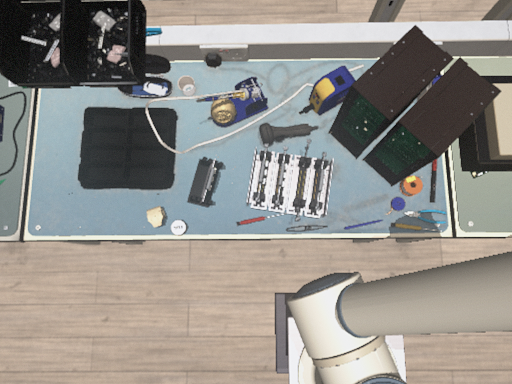

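View pics/side0.png

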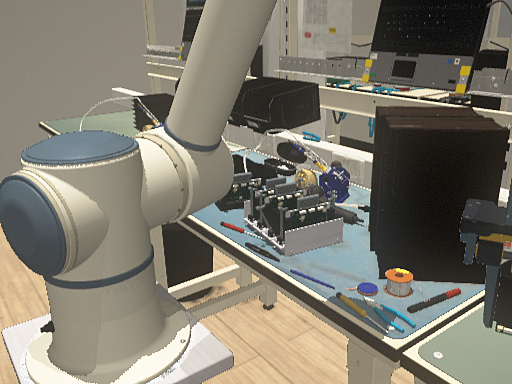

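The top picture shows the rack at about (290,183), the holder at (206,182), and the tweezers and screwdriver just below the rack. I'll enlarge that area.

```bash
python3 - <<'E'
import cv2
a=cv2.imread("pics/top0.png")[140:240,182:342]
cv2.imwrite("pics/top0c.png",cv2.resize(a,None,fx=5,fy=5,interpolation=cv2.INTER_CUBIC))
E
```

```text
(no output)
```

View pics/top0c.png

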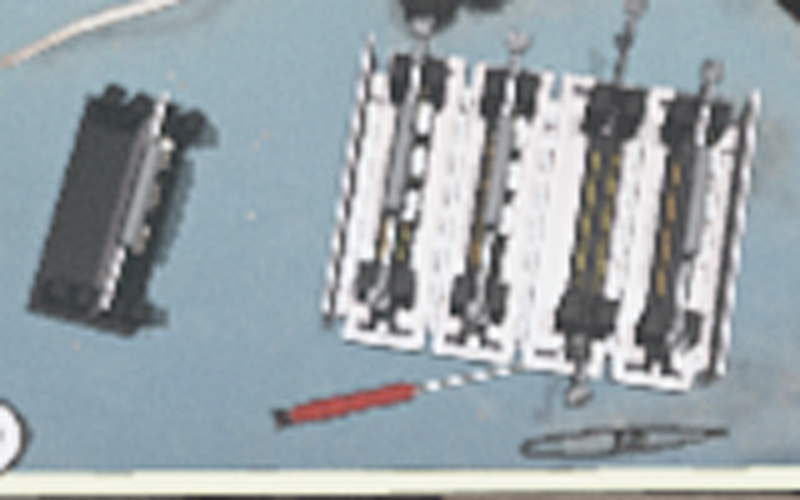

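```bash
cat > h.py <<'E'
from bench import ctrl
import cv2,numpy as np
np.set_printoptions(precision=4,suppress=True)
def ray(name,u,v,T=None):
    P=ctrl.camera_params(name); x=(u-P["cx"])/P["fx"]; y=(v-P["cy"])/P["fy"]
    if name=="wrist":
        r=np.hypot(x,y); s=np.sin(r)/r if r>1e-9 else 1; d=np.array([x*s,-y*s,-np.cos(r)]); M=T@P["T_tool_cam"]
    else: d=np.array([x,-y,-1.]); M=P["pose"]
    d=M[:3,:3]@d; return M[:3,3],d/np.linalg.norm(d)
def at(name,u,v,z,T=None):
    o,d=ray(name,u,v,T); return o+d*(z-o[2])/d[2]
def proj(name,p,T=None):
    P=ctrl.camera_params(name); M=T@P["T_tool_cam"] if name=="wrist" else P["pose"]
    c=np.linalg.inv(M)@np.append(p,1); X=np.array([c[0],-c[1],-c[2]])
    if name=="wrist":
        r=np.hypot(X[0],X[1]); k=np.arctan2(r,X[2])/r; q=X[:2]*k
    else: q=X[:2]/X[2]
    return q*[P["fx"],P["fy"]]+[P["cx"],P["cy"]]
def tri(rays):
    A=sum(np.eye(3)-np.outer(d,d) for o,d in rays); b=sum((np.eye(3)-np.outer(d,d))@o for o,d in rays)
    return np.linalg.solve(A,b)
def toolT():
    T=np.eye(4); T[:3,:3]=ctrl.current_eef_rot(); T[:3,3]=ctrl.current_tool_pos(); return T
def down(az): # tool x at azimuth az (deg), z down
    a=np.radians(az); x=np.array([np.cos(a),np.sin(a),0]); z=np.array([0,0,-1.]); return np.c_[x,np.cross(z,x),z]
def snap(tag):
    T=toolT(); im=ctrl.read_camera("wrist"); cv2.imwrite(f"pics/{tag}.png",im); np.save(f"pics/{tag}.npy",T); return T
E
python3 - <<'E'
from h import *
f=lambda x,y:(182+x/5,140+y/5)
for n,p,z in [("hold far",(165,100),.07),("hold near",(105,310),.07),("holder c",(120,205),.05),("empty far",(612,110),.086),("empty near",(585,315),.086),("rackTL",(375,50),.066),("rackTR",(750,95),.066),("rackBL",(335,335),.02)]:
    print(n,at("top",*f(*p),z))
E
```

```text
hold far [0.5861 0.3604 0.07  ]
hold near [0.4659 0.3923 0.07  ]
holder c [0.5297 0.388  0.05  ]
empty far [0.5732 0.1093 0.086 ]
empty near [0.4581 0.1272 0.086 ]
rackTL [0.6153 0.2412 0.066 ]
rackTR [0.5864 0.0289 0.066 ]
rackBL [0.4579 0.2663 0.02  ]
```

```bash
python3 - <<'E'
from h import *
for az in (-9,171,-15,165):
  for p in ([.52,.12,.2],[.53,.37,.2],[.41,.13,.17]): print(az,p,ctrl.ik(p,down(az)))
try:
  ctrl.goto([.2,-.4,.3],down(26)); print(ctrl.current_t())
  ctrl.goto([.42,.18,.3],down(-9)); print(ctrl.current_t())
  ctrl.goto([.435,.14,.18],down(-9)); print(ctrl.current_t())
  snap("w1")
  ctrl.goto([.45,.38,.17],down(-15)); print(ctrl.current_t())
  snap("w2"); print(ctrl.current_tool_pos(),ctrl.current_contact_force())
except ctrl.MotionError as e: print(e)
E
```

```text
-9 [0.52, 0.12, 0.2] [  6.5824  21.828   91.0279  -0.      67.1441 105.5824]
-9 [0.53, 0.37, 0.2] [ 29.6288  30.7407  74.8512  -0.      74.4081 128.6288]
-9 [0.41, 0.13, 0.17] [  9.6275  16.1904 106.5509  -0.      57.2588 108.6275]
171 [0.52, 0.12, 0.2] [  6.5824  21.828   91.0279  -0.      67.1441 -74.4176]
171 [0.53, 0.37, 0.2] [ 29.6288  30.7407  74.8512  -0.      74.4081 -51.3712]
171 [0.41, 0.13, 0.17] [  9.6275  16.1904 106.5509  -0.      57.2588 -71.3725]
-15 [0.52, 0.12, 0.2] [  6.5824  21.828   91.0279  -0.      67.1441 111.5824]
-15 [0.53, 0.37, 0.2] [ 29.6288  30.7407  74.8512  -0.      74.4081 134.6288]
-15 [0.41, 0.13, 0.17] [  9.6275  16.1904 106.5509  -0.      57.2588 114.6275]
165 [0.52, 0.12, 0.2] [  6.5824  21.828   91.0279  -0.      67.1441 -68.4176]
165 [0.53, 0.37, 0.2] [ 29.6288  30.7407  74.8512  -0.      74.4081 -45.3712]
165 [0.41, 0.13, 0.17] [  9.6275  16.1904 106.5509  -0.      57.2588 -65.3725]
0.9583
3.175
3.75
4.75
[0.4503 0.3788 0.1705] [-0.4226 -0.6601  0.1993]
```

```bash
python3 -c "
import cv2
a=[cv2.imread(f'pics/w{i}.png') for i in (1,2)]
for i in (0,1): cv2.imwrite(f'pics/w{i+1}b.png',cv2.resize(a[i],(800,600),interpolation=cv2.INTER_CUBIC))"
```

```text
(no output)
```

View pics/w1b.png

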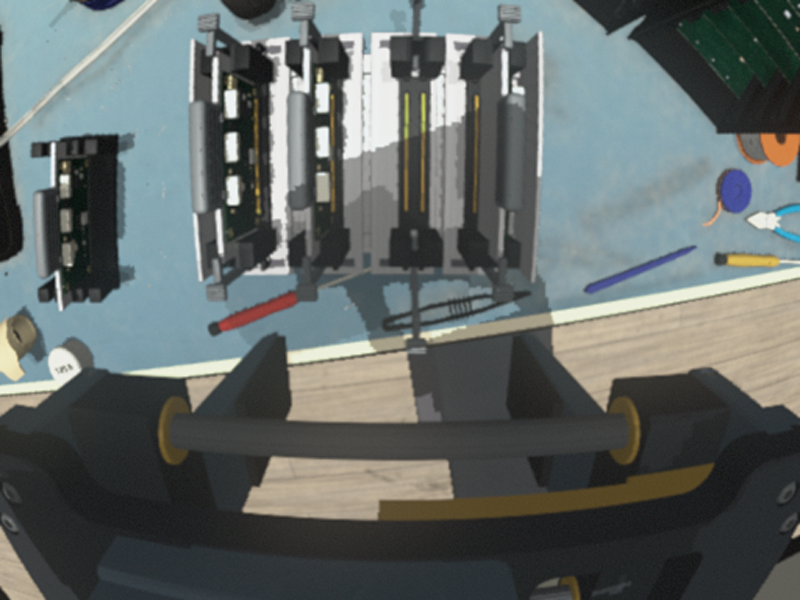

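View pics/w2b.png

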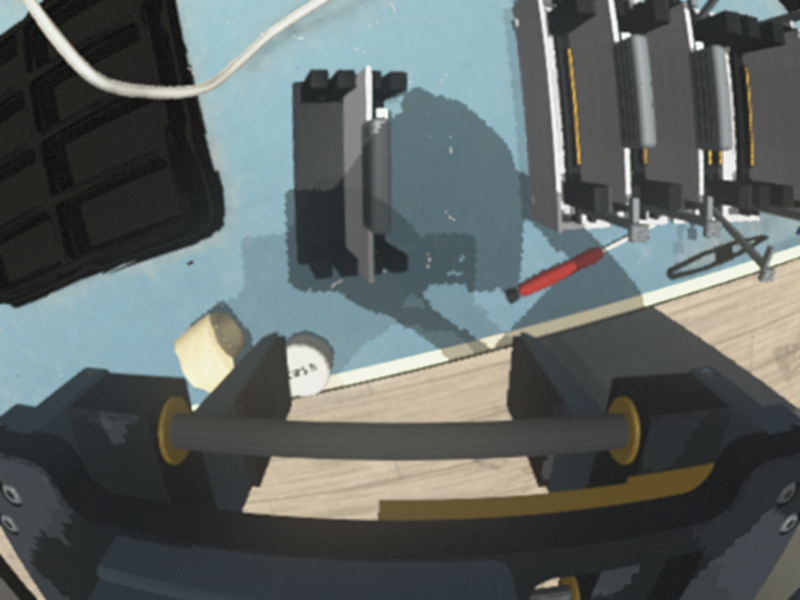

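w1 (800x600 scale): the empty slot is third from left, at about (415,150), with both latches leaned out. Boards face right (-y). w2: the spare leans right with its board to the right. The plate's top edge runs (368,68) to (371,280) and the grip is at about (378,175), so the card needs no half turn. I'll enlarge for exact corners.

```bash
python3 -c "
import cv2,numpy as np
a,b=[cv2.imread(f'pics/w{i}.png') for i in (1,2)]
c=np.zeros((190,250,3),np.uint8)
c[:125,:80]=a[80:205,10:90]; c[:160,85:180]=b[35:195,180:275]; c[:,185:250]=a[0:190,235:300]
cv2.imwrite('pics/c1.png',cv2.resize(c,None,fx=3.15,fy=3.15,interpolation=cv2.INTER_CUBIC))"
```

```text
(no output)
```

View pics/c1.png

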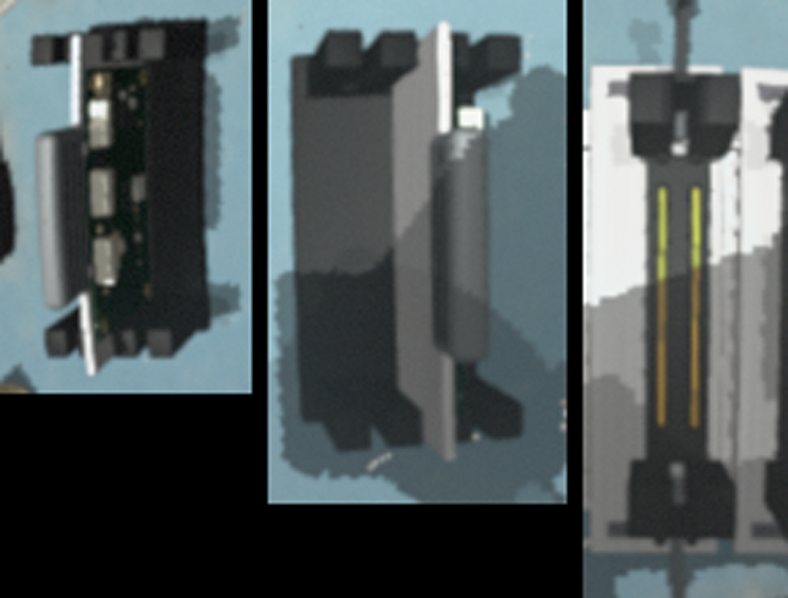

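```bash
python3 - <<'E'
from h import *
T1,T2=np.load("pics/w1.npy"),np.load("pics/w2.npy")
A=lambda x,y:(10+x/3.15,80+y/3.15); B=lambda x,y:(180+x/3.15-85,35+y/3.15); C=lambda x,y:(235+x/3.15-185,y/3.15)
def both(a,b):
    r=[ray("wrist",*A(*a),T1),ray("wrist",*B(*b),T2)]; p=tri(r); return p,[np.linalg.norm(np.cross(p-o,d)) for o,d in r]
F,rf=both((76,37),(444,24)); N,rn=both((92,373),(449,458)); print(F,rf,N,rn,np.linalg.norm(F-N))
x=F-N; print("az",np.degrees(np.arctan2(x[1],x[0])), "mid",(F+N)/2)
f=at("wrist",*C(681,140),.075,T1); n=at("wrist",*C(678,485),.075,T1); x=f-n
print("slot",f,n,np.degrees(np.arctan2(x[1],x[0])))
for nm,p,z in [("postTL far",(632,73),.086),("postTR far",(740,73),.086),("near BL",(628,538),.086),("near BR",(737,540),.086),("goldL",(661,187),.025),("goldLn",(661,425),.025),("goldR",(696,187),.025),("goldRn",(694,425),.025)]:
    print(nm,at("wrist",*C(*p),z,T1))
E
```

```text
[0.5869 0.3597 0.0809] [np.float64(6.160954834199681e-05), np.float64(6.160954834188554e-05)] [0.4681 0.3911 0.0805] [np.float64(7.347541079282562e-05), np.float64(7.347541079281973e-05)] 0.12286145175225241
az -14.784124950275052 mid [0.5275 0.3754 0.0807]
slot [0.5709 0.1081 0.075 ] [0.4695 0.1249 0.075 ] -9.413634797146624
postTL far [0.5906 0.1191 0.086 ]
postTR far [0.5864 0.0893 0.086 ]
near BL [0.4583 0.1417 0.086 ]
near BR [0.4528 0.1105 0.086 ]
goldL [0.5649 0.1142 0.025 ]
goldLn [0.4827 0.1272 0.025 ]
goldR [0.5632 0.1024 0.025 ]
goldRn [0.481  0.1159 0.025 ]
```

```bash
cat >> h.py <<'E'
az=np.radians(-14.8); xh=np.array([np.cos(az),np.sin(az),0]); yh=np.array([-np.sin(az),np.cos(az),0]); Z=np.array([0,0,1.])
zc=np.cos(.3)*Z-np.sin(.3)*yh
Rg=np.c_[xh,np.cross(-zc,xh),-zc]
mid=np.array([.5275,.3754,.0807]); tcp=mid+.002*zc
def st(m=""): print(m,"t",round(ctrl.current_t(),2),"p",ctrl.current_tool_pos(),"F",np.array(ctrl.current_contact_force()),"w",round(ctrl.current_grip_width()*91,1),"gf",round(float(np.max(ctrl.current_grasp_force())),1))
E
python3 - <<'E'
from h import *
try:
  ctrl.goto(tcp+.09*zc,Rg); ctrl.command_gripper(.5); st()
  print("hit",ctrl.move_l(tcp,vel=.06,contact_N=6)); st("down"); snap("w3")
except ctrl.MotionError as e: print(e)
im=cv2.imread("pics/w3.png"); cv2.imwrite("pics/w3b.png",cv2.resize(im,(800,600)))
E
```

```text
t 6.12 p [0.5205 0.3491 0.1686] F [-0.1455  0.0227  0.7896] w 45.4 gf 0.0
hit False
down t 7.77 p [0.5275 0.3748 0.083 ] F [-0.1432 -0.23    0.2645] w 45.6 gf 0.0
```

View pics/w3b.png

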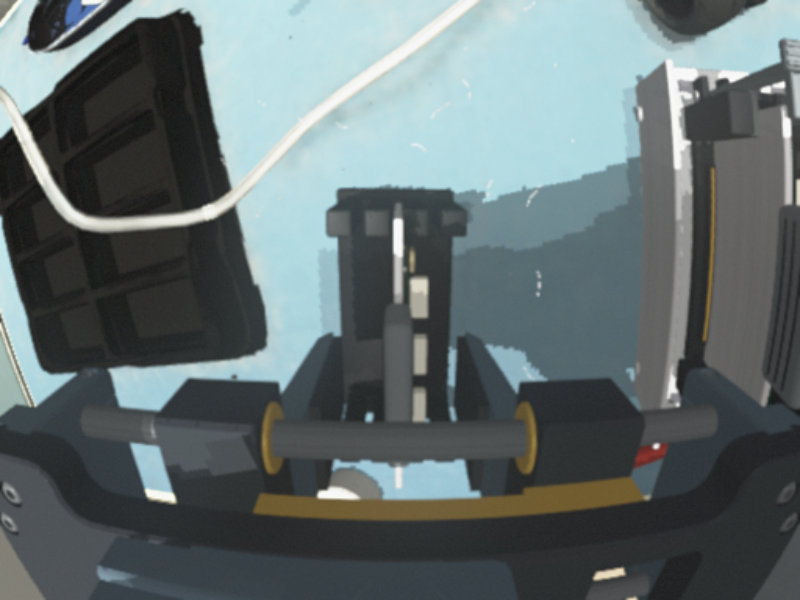

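The grip sits centred between the open fingers at about (398,370). The far plate edge is at (398,210), in line. I'll grasp, draw the card out and carry it over the slot.

```bash
cat >> h.py <<'E'
saz=np.radians(-9.25); sx=np.array([np.cos(saz),np.sin(saz),0]); sy=np.array([-np.sin(saz),np.cos(saz),0]); Rs=down(-9.25)
S=np.array([.522,.1157,0])
E
python3 - <<'E'
from h import *
try:
  ctrl.command_gripper(0.); st("grip")
  ctrl.move_l(tcp+.02*zc,vel=.04); st("up20")
  ctrl.move_l(tcp+.085*zc,vel=.08); st("out")
  ctrl.move_l(tcp+.085*zc+[0,0,.1],vel=.15); st("lift")
  ctrl.goto([.50,.25,.27],Rs); st("mid")
  ctrl.goto(S+[0,0,.235],Rs); st("over"); snap("w4")
except ctrl.MotionError as e: print(e)
im=cv2.imread("pics/w4.png"); cv2.imwrite("pics/w4b.png",cv2.resize(im[:300,120:390],None,fx=2,fy=2,interpolation=cv2.INTER_CUBIC))
E
```

```text
grip t 8.45 p [0.5275 0.3751 0.0828] F [ 0.3525  4.6495 -0.7213] w 9.4 gf 30.0
up20 t 9.1 p [0.5261 0.3692 0.1018] F [1.4364 3.413  1.7387] w 9.7 gf 30.0
out t 10.06 p [0.5207 0.3505 0.1633] F [ 0.7144 -0.1732 -1.3206] w 9.9 gf 30.0
lift t 10.88 p [0.5204 0.3504 0.2628] F [-0.1293 -0.8455 -2.6687] w 9.7 gf 30.0
mid t 11.35 p [0.4998 0.2503 0.2691] F [-0.7007  0.7005 -0.8554] w 9.9 gf 30.0
over t 11.97 p [0.522  0.1155 0.2345] F [ 0.6994  0.9449 -0.8761] w 10.0 gf 30.0
```

View pics/w4b.png

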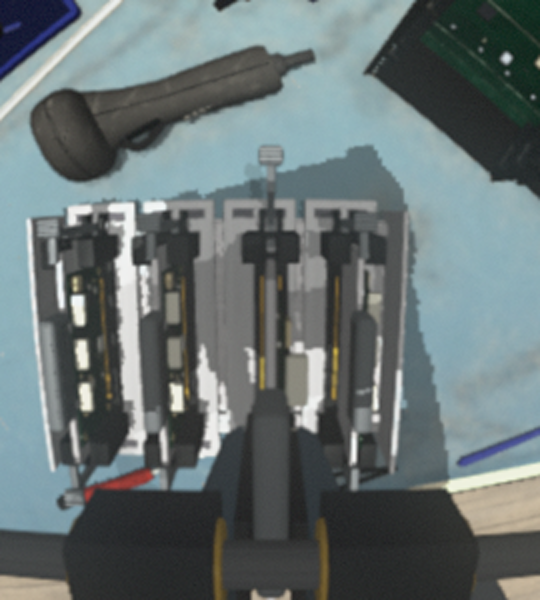

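The card plate (column ~270) lines up with the empty slot's gap (~271) and the far latch (271,155). I'll lower with contact detection.

```bash
python3 - <<'E'
from h import *
try:
  ctrl.move_l(S+[0,0,.168],vel=.08); st("pre")
  print(ctrl.move_l(S+[0,0,.112],vel=.03,contact_N=6)); st("low")
  print(ctrl.current_wrist_torque())
except ctrl.MotionError as e: print(e)
E
```

```text
pre t 13.0 p [0.5223 0.1158 0.1684] F [ 0.3711  0.0754 -1.6584] w 9.9 gf 30.0
False
low t 15.02 p [0.5221 0.1157 0.1122] F [ 0.1999  0.1303 -1.0998] w 10.1 gf 30.0
[0.0497 0.0563 0.0168]
```

The card is in the guides and moving freely. Next I press it home.

```bash
python3 - <<'E'
from h import *
try:
  for z in (.108,.105,.102,.100,.098):
    h=ctrl.move_l(S+[0,0,z],vel=.015,contact_N=32); st(f"{z} {h}")
    if h: break
  snap("w5")
except ctrl.MotionError as e: print(e)
E
```

```text
0.108 False t 15.43 p [0.5219 0.1157 0.1079] F [ 0.1591 -0.9906 -1.2031] w 9.9 gf 30.0
0.105 False t 15.78 p [0.5225 0.1157 0.1054] F [-1.0597 -0.2808  6.9075] w 10.0 gf 30.0
0.102 False t 16.13 p [0.5232 0.1158 0.1027] F [ 1.5303 -0.7378  9.254 ] w 9.9 gf 30.0
0.1 False t 16.42 p [0.5234 0.1159 0.1008] F [1.9193 0.2839 8.9263] w 9.6 gf 30.0
0.098 False t 16.7 p [0.5237 0.1159 0.0995] F [-0.1458  1.0414 21.4006] w 9.8 gf 30.0
```

```bash
python3 - <<'E'
from h import *
for z in (.0965,.095,.0935):
    h=ctrl.move_l(S+[0,0,z],vel=.01,contact_N=15); st(f"{z} {h}")
    if h: break
snap("w6")
im=cv2.imread("pics/w6.png"); s=cv2.resize(ctrl.read_camera("side")[150:270,200:360],None,fx=3.5,fy=3.5,interpolation=cv2.INTER_CUBIC)
w=cv2.resize(im[:300,150:370],None,fx=1.0,fy=1.4); c=np.zeros((420,800,3),np.uint8); c[:,:560]=s; c[:,570:790]=w
cv2.imwrite("pics/c6.png",c)
E
```

```text
0.0965 True t 16.96 p [0.5239 0.1159 0.0989] F [-0.7657 -0.9416  8.2402] w 9.8 gf 30.0
```

View pics/c6.png

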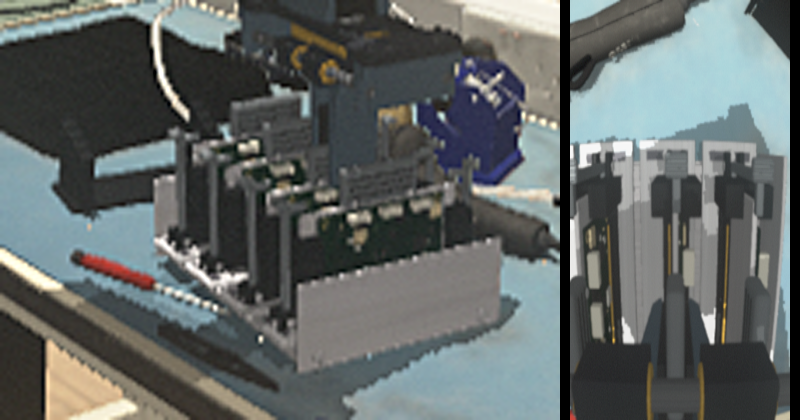

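The side picture shows four upright front latches, with the empty slot's among them. In the wrist view the far latch (678,165) has swung in over the card end. I'll press once more to confirm it is seated.

```bash
python3 - <<'E'
from h import *
for z in (.098,.097,.096):
    h=ctrl.move_l(S+[.0019,0,z],vel=.01,contact_N=22); st(f"{z} {h}")
    if h: break
E
```

```text
0.098 False t 17.31 p [0.524  0.1158 0.0988] F [-4.7078 -0.1061 18.865 ] w 10.1 gf 30.0
0.097 False t 17.56 p [0.5243 0.1158 0.0984] F [-7.0484 -0.2917 29.3302] w 9.7 gf 30.0
0.096 False t 17.81 p [0.5246 0.1158 0.0977] F [-7.1057 -0.3857 33.9679] w 9.7 gf 30.0
```

```bash
python3 - <<'E'
from h import *
ctrl.move_l(S+[.001,0,.099],vel=.02); st("relax")
ctrl.command_gripper(.27); st("open")
ctrl.move_l(S+[.001,0,.15],vel=.06); ctrl.move_l(S+[-.087,.014,.19],vel=.2); st("away"); snap("w7")
im=cv2.imread("pics/w7.png")
s=cv2.resize(ctrl.read_camera("side")[165:255,225:345],None,fx=3.4,fy=4,interpolation=cv2.INTER_CUBIC)
w=cv2.resize(im[:240,180:372],None,fx=2,fy=2,interpolation=cv2.INTER_CUBIC); c=np.zeros((480,800,3),np.uint8); c[:360,:408]=s; c[:,412:796]=w
cv2.imwrite("pics/c7.png",c)
E
```

```text
relax t 18.12 p [0.523  0.1157 0.0989] F [ 0.9169 -0.2714 -1.62  ] w 9.8 gf 30.0
open t 18.56 p [0.523  0.1157 0.0989] F [-0.1609 -0.2672  0.3105] w 24.6 gf 0.0
away t 20.2 p [0.4359 0.1297 0.19  ] F [ 0.1671 -0.1156  0.3221] w 24.0 gf 0.0
```

View pics/c7.png

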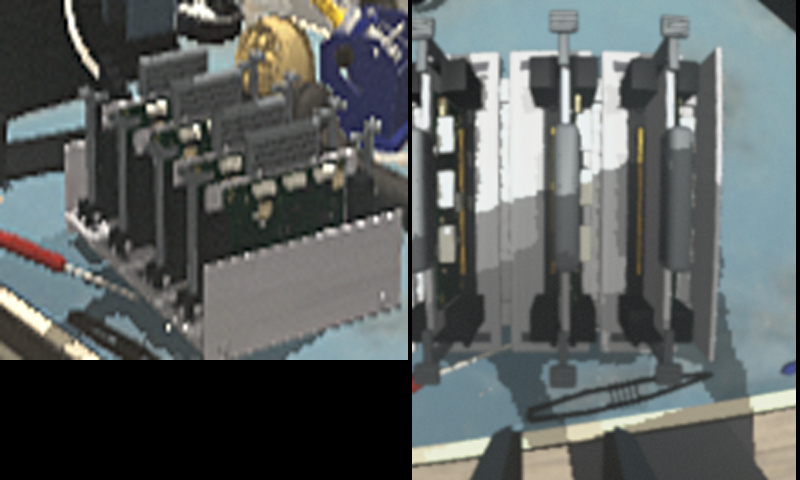

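```bash
python3 - <<'E'
from h import *
T=np.load("pics/w7.npy"); W=lambda x,y:(180+(x-412)/2,y/2)
for n,a,b in [("L",(425,28),(425,372)),("ours",(564,20),(563,375)),("R",(676,26),(676,372)),("ours post",(563,75),(563,330)),("R post",(655,75),(655,325))]:
    p=[at("wrist",*W(*q),.12 if "post" not in n else .086,T)-S for q in (a,b)]; print(n,[(round(v@sx,4),round(v@sy,4)) for v in p])
# card grip height/plate: grip ends of ours and R
for n,a,b in [("grip ours",(567,125),(567,270)),("grip R",(679,127),(679,271))]:
    p=[at("wrist",*W(*q),.125,T)-S for q in (a,b)]; print(n,[(round(v@sx,4),round(v@sy,4)) for v in p],np.linalg.norm(p[0]-p[1]))
im=cv2.imread("pics/w7.png")[:230,150:400]
cv2.imwrite("pics/w7c.png",cv2.resize(im,None,fx=2.6*1.2,fy=2.6,interpolation=cv2.INTER_CUBIC))
E
```

```text
L [(np.float64(0.0736), np.float64(0.0558)), (np.float64(-0.072), np.float64(0.0588))]
ours [(np.float64(0.0744), np.float64(-0.0006)), (np.float64(-0.0734), np.float64(-0.0002))]
R [(np.float64(0.0736), np.float64(-0.0458)), (np.float64(-0.0721), np.float64(-0.0481))]
ours post [(np.float64(0.0583), np.float64(-0.0002)), (np.float64(-0.0611), np.float64(-0.0002))]
R post [(np.float64(0.0594), np.float64(-0.0421)), (np.float64(-0.0585), np.float64(-0.0437))]
grip ours [(np.float64(0.0288), np.float64(-0.0017)), (np.float64(-0.0288), np.float64(-0.0017))] 0.0576585186746747
grip R [(np.float64(0.0293), np.float64(-0.0456)), (np.float64(-0.0286), np.float64(-0.0466))] 0.05796340405053248
```

Both latches stand within about 1 mm of where the neighbours' latches do. The grip has the same apparent length, so the same height, as the right-hand neighbour's. The gripper is clear of everything, so I'm handing in.

```bash
python3 -c "
from h import *
st(); print(ctrl.sign_off())"
```

```text
t 20.3 p [0.436  0.1296 0.1896] F [-0.1638  0.2577  0.4565] w 24.6 gf 0.0
the job is handed in; nothing more can be done
None
```

The spare card is pressed home in the empty slot with its board side facing the same way as its neighbours. Both latches stand upright over it, and the card is released. I handed the job in at 20.3 s; the hand-in call returned no verdict, so this rests on the last camera check, where latches and grip matched the neighbouring cards to about 1 mm.

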